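# Pile the passed clamp plates in the transport case

### The arm

A 6-joint arm with a two-finger parallel gripper is mounted at the origin on the work surface. World frame = base frame: x ahead of the robot, y to its left, z up, the work surface at z = 0. Lengths are in m, angles in degrees, forces in N, time in s.
With the tool pointing down it reaches from about 0.15 to 0.775 m from the base axis. Payload 6.1 kg.
Tool frame: the origin (TCP) lies midway between the tips of the shut fingers; the grasp point (between the pads) lies behind it (env.grip_depth is the z of the grasp point in the tool frame, in m); z points along the fingers, y is the line along which they close (so a half turn about z gives the same grasp; the last joint's range is limited). The gripper opens to 85 mm and grips with 20 to 120 N. Pads are 22 mm wide; open, the fingers measure 114 mm over their backs; the gripper's body (76 mm by 85 mm) begins 54 mm behind the grasp point. The pads swing forward as they close: fully open they stand 13 mm farther back than shut.
Start: joints at [-72.479, 7.208, -2.269, 80.523, 0, 90], TCP at [0.158, -0.501, 0.231] pointing down, gripper open.
Joint ranges: [-155.77, 155.77], [-54.66, 111.73], [-72.52, 77.12], [-102.08, 115.82], [-83.92, 84.16], [-180, 180]. Speed limits (degrees/s): [136.94, 136.94, 172.46, 180, 180, 180].

### API

Orientations are given as a 3x3 rotation matrix whose columns are the frame's x, y, z axes.
In Python, from bench import env, capture, camera_model, workorder, look_for, masks_of, pinpoint gives the robot as it stands.
- The arm moves only by the tool carry_out, never from a script. Its argument "series" is a list of rows, each an object of numbers: "fingers": the finger opening in mm, from 0 to 85.4; "tx", "ty", "tz": the shift along the world's x, y, z in mm; "roll": the turn about the world's z in rad. A call has 1 to 20 rows; each row is the pose to reach, as a shift and turn from the pose commanded when the call began; what a row does not reach only later rows make up. A row lasts 1/10 s, in which the tool goes at most 50 mm and 8.59 degrees, less where a joint would pass 70% of its speed; a pose out of reach is approached as far as the arm can. A call with a gripper value outside its range is refused whole. The fingers move at their own pace and stop on an object; "squeeze" is the grip in N (left out, the last holds). Time passes only in rows, so rows that repeat a pose let the fingers close. It gives the time, the measured TCP pose, the force, the opening and the grip force at its end, in the units of the state.
- env.observe(): the state, without advancing time (a new reading comes with each control period).
- capture(name): name is "scene" or "side" or "wrist"; returns the picture (480x640x3 uint8, red, green, blue); there is no depth.
- camera_model(name): a dict with "mtx" (3x3 intrinsics, pixels), "k1" (the pictures are not rectified: a ray, as slopes to the right and down, at radius r is drawn at 1 + k1 r^2 times it, then the intrinsics apply), "world_from_camera" (4x4, takes a point from camera to world coordinates). Camera axes: x right, y down, z forward; pixel columns grow to the right and rows downward; lengths in m; the calibration is good to about 2 mm. A picture is of the moment at which its call begins: read the wrist's pose just before it. camera_model takes no time and is no camera call; for the wrist camera it gives the pose at the moment of the call.
- workorder.sign_off(): hands the job in; it is judged then, once.
Trained networks look in the newest picture that a camera, given by its name, has taken for a name from the list of things; names that differ only in an ending like _2 or _b are one class to them, and where a whole thing is asked for, a point or a joint stands for the part that bears it (a point fixed in the world has none). Each returns a list of dicts, best first, with "confidence" (0 to 1); they miss things now and then, are a little off and sometimes report something else, mostly with a low value. They report only what shows in the picture. A call takes as long as a camera call.
- look_for(camera, query): "centre" ([x, y, z] in m, in world coordinates, good to about 4 mm: the middle of the surface that is visible of it).
- masks_of(camera, query): "mask" (480x640 bool, what is visible of it).
- pinpoint(camera, query): "centre" ([x, y, z] in m, in world coordinates, good to about 4 mm: a listed point, or the origin of a listed thing).
The state is a dict: "time_s": time; "qpos": joint angles; "dq": joint speeds; "joint_torque": joint torques, N m; "eef_pos": TCP position; "eef_rot": TCP orientation; "force": force on the tool from outside, world axes, zero at the start; "torque": the same for the moment, N m; "opening": opening from 0.0 (shut) to 1.0 (fully open); "gripper_force": force on a finger pad.
Only numpy, scipy, OpenCV 4.12 (cv2) and the standard library are available. Lean on these libraries where they do the work, as an engineer would, in place of code of your own. Each camera call takes 0.05 s, during which the arm holds its last target. There are 200 camera calls.

### The job

Lift the green case's lid open until it rests back on its stop. Then take the two bare aluminium clamp plates off the sloping rack and pile them, one at a time, squarely on the plate already lying in the case, edges in line and bores up, setting each down without dropping it. The plate with the red band is a reject: leave it in the rack, leave the other things on the bench alone, and leave the lid open.

Things in the scene. Friction and masses are not known exactly. Their poses are not given: they have to be found in the camera images.
- lid (a joint): angle of the case's lid, rad: 0 shut, 1.8 fully open, leaning back on its stop. The lid (0.35 kg, 170 x 200 x 4 mm) has its hinge along the case's far top edge; it falls shut from below about 1.55 and falls back onto its stop from above it
- lid_pull (a point): middle of the lid's black round pull bar, 18 mm thick and 46 mm long, lying along the case's y axis 28 mm in front of the lid's free edge (198 mm from the hinge line), held by a 14 mm wide neck at its middle; it can be pinched by its two ends from above; 64 mm above the bench while shut
- lid_hinge (a point): middle of the lid's hinge line, which runs along the case's y axis at its far top edge, 60 mm above the bench; y points along the hinge
- case: fixed green sheet-metal transport case, outside 170 (x) x 200 (y) x 60 mm high, walls and floor 5 mm; origin under its centre on the bench, x from its front (pull bar) to its hinge. It can stand on either side of the bench
- case_in (a point): centre of the case's inner floor, 5 mm above the bench
- rack: fixed grey rack, 290 mm wide, 150 mm deep, sloping down away from the robot at 30 degrees to level. Three plates lie side by side on it, 105 mm apart, each on a raised wooden rib (30 mm wide, 14 mm above the grey board) and against a small wooden lip (30 mm wide, 8 mm proud of the rib) at its lower end. Origin on the bench under the middle plate; x to the rear, y along the row
- rack_middle (a point): centre of the middle seat, in the plane of the plates' undersides, 66 mm above the bench
- plate_a: bare aluminium clamp plate, in any of the three places of the rack, 120 x 60 x 16 mm, about 0.3 kg. Origin: centre of its underside; x along its 120 mm length, y across its 60 mm width, z out of its upper face (two dark bores), which points up and away from the robot, 30 degrees from vertical, at first; x runs down the slope
- plate_b: second clamp plate, same as plate_a, in another place of the rack
- plate_reject: reject clamp plate in the rack, same size, with a broad red band around its middle
- plate_base: clamp plate lying flat on the floor of the case, the bottom of the pile, loose, turned a little from the case's axes, hidden until the lid is open. 120 x 60 x 16 mm, about 0.3 kg. Origin: centre of its underside; x along its 120 mm length, y across its 60 mm width, z out of its upper face (two dark bores)
- wrench: open-ended steel wrench, 150 mm long, lying on the bench between rack and case; origin under its middle
- jar: amber jar with yellow lid, 68 mm across, 90 mm tall; origin under its centre
- hammer: hammer lying on the bench beyond the case and rack; origin under its middle
- brush: hand brush, 180 mm long, lying on the bench between rack and case, nearer the robot; origin under its middle
- oil: blue plastic oil bottle with red cap, 60 mm across, 170 mm tall; origin under its centre

How it is judged (in metres and radians):
On the way, in this order (a step that is already met when the one before it is completed fails the run):
1. the lid is open on its stop (value of joint lid above 1.72 rad), for 0.2 s.
2. one bare plate lies squarely on the plate in the case, released (value of joint lid above 1.72 rad and ((z of plate_a in the frame of plate_base between 0.012 and 0.02 m and horizontal distance between plate_a and plate_base below 0.007 m and angle between the x axis of plate_a and the x axis of plate_base, either way round below 0.09 rad and angle between plate_a's own z axis and vertical below 0.06 rad and contact force between plate_a and the fingers below 0.3 N) or (z of plate_b in the frame of plate_base between 0.012 and 0.02 m and horizontal distance between plate_b and plate_base below 0.007 m and angle between the x axis of plate_b and the x axis of plate_base, either way round below 0.09 rad and angle between plate_b's own z axis and vertical below 0.06 rad and contact force between plate_b and the fingers below 0.3 N))), for 0.2 s.
3. the second bare plate lies squarely on top of it, released (value of joint lid above 1.72 rad and ((z of plate_a in the frame of plate_base between 0.012 and 0.02 m and horizontal distance between each of plate_a, plate_b and plate_base below 0.007 m and angle between the x axis of each of plate_a, plate_b and the x axis of plate_base, either way round below 0.09 rad and angle between each of plate_a, plate_b's own z axis and vertical below 0.06 rad and contact force between each of plate_a, plate_b and the fingers below 0.3 N and z of plate_b in the frame of plate_base between 0.028 and 0.036 m) or (z of plate_b in the frame of plate_base between 0.012 and 0.02 m and horizontal distance between each of plate_b, plate_a and plate_base below 0.007 m and angle between the x axis of each of plate_b, plate_a and the x axis of plate_base, either way round below 0.09 rad and angle between each of plate_b, plate_a's own z axis and vertical below 0.06 rad and contact force between each of plate_b, plate_a and the fingers below 0.3 N and z of plate_a in the frame of plate_base between 0.028 and 0.036 m))), for 0.2 s.
At the end, for the whole second after the job is handed in: Lid over 1.72 rad. Plates a and b, in either order, flat and bores up as second and third layer on plate_base: each within 4 mm of its height, 7 mm of plate_base's centre, 0.09 rad of its length (either way round), released, at rest; plate_base flat on the case floor (all of step 3 and z of plate_base in the frame of case_in below 0.004 m and angle between plate_base's own z axis and vertical below 0.04 rad and horizontal distance between plate_base and case_in below 0.05 m and linear speed of each of plate_a, plate_b, plate_base below 0.02 m/s); the robot touches nothing.
It fails at once if the reject plate moved more than 15 mm (distance of plate_reject from where it was at the start of the episode above 0.015 m).
It fails at once if a bystander on the bench was moved more than 30 mm (distance of any of wrench, jar, hammer, brush, oil from where it was at the start of the episode above 0.03 m).
It fails at once if plate_a was dropped onto the pile (faster than 0.5 m/s just above it) (horizontal distance between plate_a and plate_base below 0.04 m and z of plate_a in the frame of plate_base between 0 and 0.045 m and linear speed of plate_a above 0.5 m/s).
It fails at once if plate_b was dropped onto the pile (faster than 0.5 m/s just above it) (horizontal distance between plate_b and plate_base below 0.04 m and z of plate_b in the frame of plate_base between 0 and 0.045 m and linear speed of plate_b above 0.5 m/s).
It also fails if it takes over 69 s, if anything falls off the work surface, if the arm or the gripper's body presses on something with over 40 N, if the wrist force passes 120 N, or if a joint passes its speed limit or range.

## Working session

There is one attempt and no reset: what is moved stays moved. The work goes in short steps, Python scripts to look and compute and a tool call to move; the robot and the scene stay as the last step left them, time stands still between calls to the robot, and variables do not carry over. Pictures are saved under pics/ and viewed, at most 14 in all, crops included, and the job is handed in when it is done.

Besides the shell and the picture viewer there is one more tool, called after "Call:" by a JSON object that holds its "fn" and its "kwargs", one argument or row to a line. carry_out: Moves the arm, as the interface text tells. Its arguments: {"type":"object","properties":{"series":{"type":"array"},"squeeze":{"type":"number"}},"required":["series"]}

```bash
ls; mkdir -p pics
python3 - <<'E'
from bench import env,capture,camera_model,look_for,pinpoint
import cv2,numpy as np
for c in ("scene","side"):
    im=capture(c); cv2.imwrite(f"pics/{c}0.png",im[:,:,::-1])
    for q in ("lid_pull","lid_hinge","case_in","rack_middle","plate_a","plate_reject"):
        print(c,q,[(np.round(d["centre"],3).tolist(),round(d["confidence"],2)) for d in pinpoint(c,q)[:3]])
print(env.grip_depth, env.observe())
E
```

```text
pics
scene lid_pull [([0.427, -0.225, 0.067], 0.89), ([0.616, -0.006, 0.003], 0.51)]
scene lid_hinge [([0.621, -0.262, 0.062], 0.58), ([0.427, -0.007, -0.003], 0.38)]
scene case_in [([0.62, -0.256, 0.06], 0.41)]
scene rack_middle [([0.493, 0.214, 0.064], 0.71)]
scene plate_a [([0.479, 0.103, 0.063], 0.94), ([0.494, 0.214, 0.064], 0.83), ([0.752, 0.275, 0.003], 0.25)]
scene plate_reject [([0.504, 0.317, 0.063], 0.72)]
side lid_pull [([0.428, -0.23, 0.059], 0.83), ([0.617, -0.005, -0.001], 0.43)]
side lid_hinge [([0.621, -0.258, 0.063], 0.72)]
side case_in []
side rack_middle [([0.493, 0.214, 0.066], 0.7)]
side plate_a [([0.489, 0.212, 0.066], 0.95), ([0.482, 0.106, 0.068], 0.55)]
side plate_reject [([0.505, 0.314, 0.059], 0.66)]
-0.0187 {'time_s': 0.7, 'qpos': array([-7.24790424e+01,  7.20811309e+00, -2.26865363e+00,  8.05234047e+01,
        6.80129033e-04,  9.00026110e+01]), 'dq': array([ 0.07789289,  0.02987719,  0.03740417,  0.04352589,  0.00819397,
       -0.01564887]), 'joint_torque': array([-1.05161365e-03, -4.35550261e+01,  3.53027630e+01,  7.75244516e-04,
       -3.09001862e-04,  6.99505563e-06]), 'eef_pos': array([ 0.15805315, -0.50063029,  0.23129382]), 'eef_rot': array([[ 9.53620613e-01,  3.01011172e-01,  1.04190266e-05],
       [ 3.01011172e-01, -9.53620613e-01,  6.42685787e-06],
       [ 1.18703546e-05, -2.99254072e-06, -1.00000000e+00]]), 'force': array([ 0.16209866, -0.47040015,  0.21874485]), 'torque': array([-0.03801587,  0.02319078,  0.00530588]), 'gripper_force': 0.0, 'opening': 1.0026760391096106}
```

View pics/scene0.png

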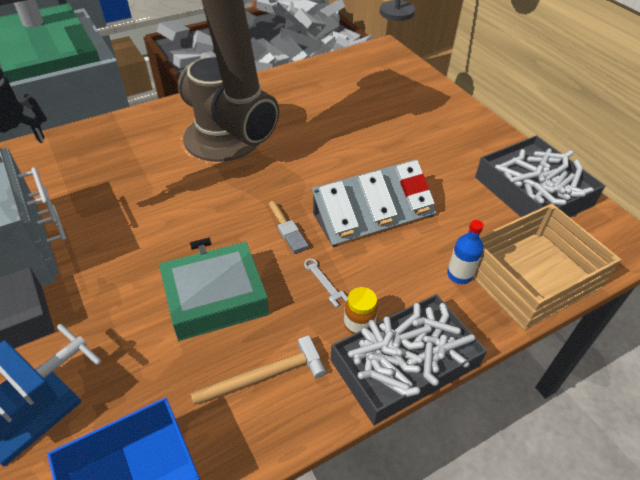

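View pics/side0.png

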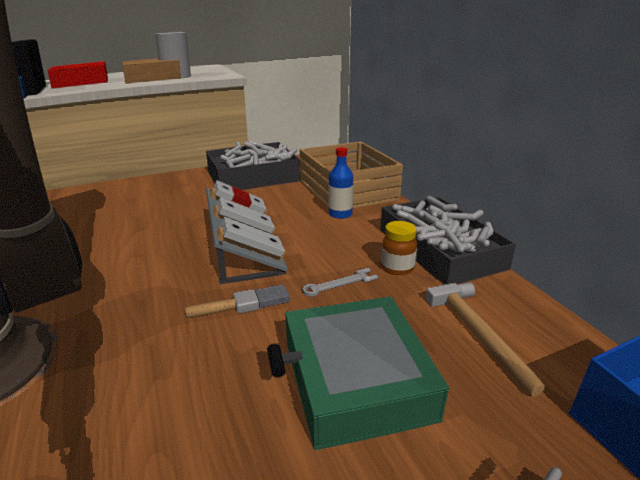

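The case is on the right, pull bar at about (200,243) in the scene view. The rack is on the left, and its far-left plate, at (414,185), is the red-banded reject. The two bare plates are at about y 0.105 and 0.213. I'm moving above the pull bar now.

Call:
{"fn": "carry_out", "kwargs": {
  "series": [
    {"tx": 50,"ty": 40},
    {"tx": 80,"ty": 80},
    {"tx": 110,"ty": 110},
    {"tx": 140,"ty": 140},
    {"tx": 170,"ty": 170},
    {"tx": 200,"ty": 200},
    {"tx": 235,"ty": 235},
    {"tx": 255,"ty": 260},
    {"tx": 255,"ty": 273}
  ]
}}

```text
validation failed for argument at $.se...
```

Run:
```python
from bench import env,capture,camera_model,look_for,pinpoint
import cv2,numpy as np
s=env.observe();print(s["qpos"].round(1),s["eef_pos"].round(4),s["time_s"])
im=capture("wrist"); cv2.imwrite("pics/w1.png",im[:,:,::-1])
m=camera_model("wrist");print(m["world_from_camera"].round(3))
for c in ("wrist",):
    for q in ("lid_pull","lid_hinge"):
        print(c,q,[(np.round(d["centre"],4).tolist(),round(d["confidence"],2)) for d in pinpoint(c,q)[:3]])
```

```text
[-72.5   7.2  -2.3  80.5   0.   90. ] [ 0.1581 -0.5006  0.2313] 0.7
[[ 0.301 -0.906 -0.299  0.236]
 [-0.954 -0.286 -0.094 -0.477]
 [-0.     0.313 -0.95   0.375]
 [ 0.     0.     0.     1.   ]]
wrist lid_pull []
wrist lid_hinge []
```

View pics/w1.png

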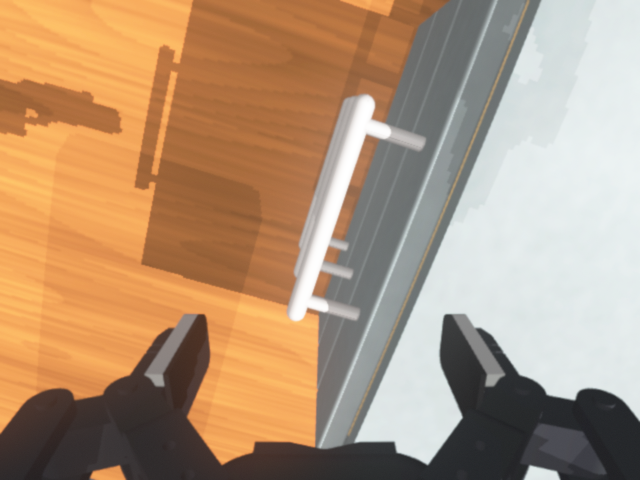

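The wrist picture shows only bench and a neighbouring fixture with a white rail at (340,210). The row was refused, probably because it needs all the keys.

Call:
{"fn": "carry_out", "kwargs": {
  "series": [
    {"fingers": 85,"tx": 50,"ty": 40,"tz": 0,"roll": 0},
    {"fingers": 85,"tx": 80,"ty": 80,"tz": 0,"roll": 0},
    {"fingers": 85,"tx": 110,"ty": 110,"tz": 0,"roll": 0},
    {"fingers": 85,"tx": 140,"ty": 140,"tz": 0,"roll": 0},
    {"fingers": 85,"tx": 170,"ty": 170,"tz": 0,"roll": 0},
    {"fingers": 85,"tx": 180,"ty": 200,"tz": 0,"roll": 0},
    {"fingers": 85,"tx": 180,"ty": 240,"tz": 0,"roll": 0},
    {"fingers": 85,"tx": 180,"ty": 270,"tz": 0,"roll": 0},
    {"fingers": 85,"tx": 180,"ty": 270,"tz": 0,"roll": -0.15}
  ],
  "squeeze": 40
}}

```text
time_s: 1.75
eef_pos: [0.3378, -0.2278, 0.2317]
eef_rot: [[0.988, 0.156, 0.001], [0.156, -0.988, 0.0], [0.001, -0.0, -1.0]]
force: [-0.5, -0.1, 0.6]
opening: 0.998
gripper_force: 0.0
```

Run:
```python
from bench import env,capture,camera_model,look_for,pinpoint
import cv2,numpy as np
s=env.observe();print(s["qpos"].round(1),s["eef_pos"].round(4),s["time_s"])
im=capture("wrist"); cv2.imwrite("pics/w2.png",im[:,:,::-1])
for c in ("wrist",):
    for q in ("lid_pull","lid_hinge"):
        print(c,q,[(np.round(d["centre"],4).tolist(),round(d["confidence"],2)) for d in pinpoint(c,q)[:3]])
```

```text
[-34.   -5.5 -15.2  80.4   0.  137. ] [ 0.3378 -0.2278  0.2317] 1.75
wrist lid_pull [([0.4221, -0.2264, 0.0573], 0.77)]
wrist lid_hinge []
```

View pics/w2.png

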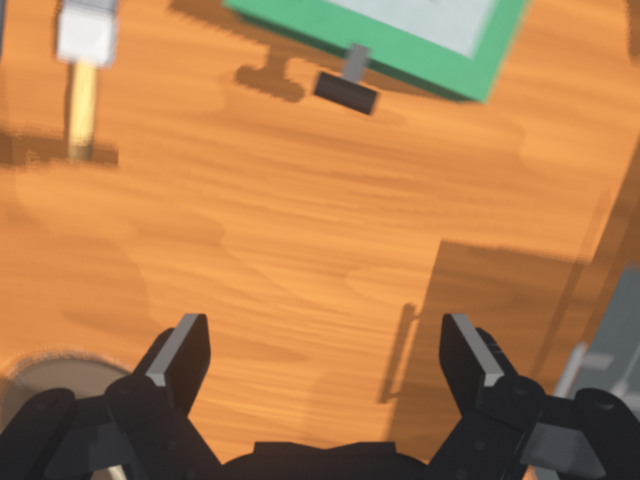

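The wrist view shows the pull bar at (346,93), tilted about 18° in the image, with the case behind it. I'll measure it by ray-plane intersection.

```bash
cat > h.py <<'E'
from bench import env,capture,camera_model,look_for,pinpoint,masks_of
import cv2,numpy as np
def toplane(m,px,n,d):
    """pixels -> world points on plane n.p=d"""
    K=m["mtx"];T=m["world_from_camera"]
    u=cv2.undistortPoints(np.array(px,float).reshape(-1,1,2),np.array(K,float),np.array([m["k1"],0,0,0,0.]))[:,0]
    r=np.c_[u,np.ones(len(u))]@T[:3,:3].T; o=T[:3,3]; n=np.array(n,float)
    return o+r*((d-o@n)/(r@n))[:,None]
def rect(m,mask,n=(0,0,1),d=0.):
    """min-area rectangle of a mask on a plane (horizontal): centre, sizes, yaw of long side deg"""
    mask=mask.astype(np.uint8); k,l,st,_=cv2.connectedComponentsWithStats(mask)
    mask=(l==1+np.argmax(st[1:,4])).astype(np.uint8)
    c=max(cv2.findContours(mask,cv2.RETR_EXTERNAL,cv2.CHAIN_APPROX_NONE)[0],key=len)[:,0]
    P=toplane(m,c,n,d)
    b=cv2.boxPoints(cv2.minAreaRect((P[:,:2]*1000).astype(np.float32)))/1000
    e=[b[1]-b[0],b[2]-b[1]]; e.sort(key=np.linalg.norm)
    return b.mean(0).round(4),[round(float(np.linalg.norm(x)),4) for x in e],round(float(np.degrees(np.arctan2(e[1][1],e[1][0])))%180,1)
E
python3 - <<'E'
from h import *
m=camera_model("wrist")
im=capture("wrist")
dark=(im.max(2)<75).astype(np.uint8); dark[:60]=0;dark[125:]=0;dark[:,:305]=0;dark[:,390:]=0
print("bar dark",rect(m,dark,d=.068))
r=masks_of("wrist","lid_pull");print([(x["confidence"],x["mask"].sum(),rect(m,x["mask"],d=.068)) for x in r[:1]])
# case front edge in wrist picture (top rim z=.06)
print(toplane(m,[(233,8),(485,102)],(0,0,1),.06).round(4))
for c in ("scene","side"):
    capture(c);mm=camera_model(c)
    r=masks_of(c,"lid_pull")
    if r:print(c,r[0]["confidence"],rect(mm,r[0]["mask"],d=.064))
E
```

```text
bar dark (array([ 0.433 , -0.2273], dtype=float32), [0.0052, 0.0438], 81.6)
[(0.82, np.int64(18306), (array([ 0.4541, -0.2427], dtype=float32), [0.0769, 0.2083], 99.6))]
[[ 0.4727 -0.1441  0.06  ]
 [ 0.4396 -0.3358  0.06  ]]
scene 0.56 (array([ 0.5182, -0.2431], dtype=float32), [0.2017, 0.2153], 170.7)
side 0.89 (array([ 0.5197, -0.2433], dtype=float32), [0.2046, 0.2087], 170.3)
```

Call:
{"fn": "carry_out", "kwargs": {
  "series": [
    {"fingers": 85,"tx": 44,"ty": 0,"tz": -10,"roll": -0.14},
    {"fingers": 85,"tx": 88,"ty": 1,"tz": -20,"roll": -0.28},
    {"fingers": 85,"tx": 88,"ty": 1,"tz": -60,"roll": -0.325},
    {"fingers": 85,"tx": 88,"ty": 1,"tz": -100,"roll": -0.325},
    {"fingers": 85,"tx": 88,"ty": 1,"tz": -140,"roll": -0.325},
    {"fingers": 85,"tx": 88,"ty": 1,"tz": -170,"roll": -0.325},
    {"fingers": 85,"tx": 88,"ty": 1,"tz": -188,"roll": -0.325},
    {"fingers": 85,"tx": 88,"ty": 1,"tz": -188,"roll": -0.325},
    {"fingers": 30,"tx": 88,"ty": 1,"tz": -188,"roll": -0.325},
    {"fingers": 30,"tx": 88,"ty": 1,"tz": -188,"roll": -0.325},
    {"fingers": 30,"tx": 88,"ty": 1,"tz": -188,"roll": -0.325},
    {"fingers": 30,"tx": 88,"ty": 1,"tz": -188,"roll": -0.325},
    {"fingers": 30,"tx": 88,"ty": 1,"tz": -188,"roll": -0.325},
    {"fingers": 30,"tx": 88,"ty": 1,"tz": -188,"roll": -0.325}
  ],
  "squeeze": 40
}}

```text
time_s: 3.6
eef_pos: [0.4278, -0.2267, 0.0456]
eef_rot: [[0.986, -0.166, 0.005], [-0.166, -0.986, 0.007], [0.004, -0.008, -1.0]]
force: [0.9, 15.1, 10.4]
opening: 0.531
gripper_force: 40.4
```

Run:
```python
from h import *
s=env.observe();print(s["qpos"].round(1),s["opening"],s["gripper_force"],s["force"])
a=np.radians(-9.6);L=.198;f0=.02
for i in range(1,17):
    t=f0+min(i*.11,1.72)
    d=L*(np.cos(f0)-np.cos(t)); print(round(d*np.cos(a)*1e3),round(d*np.sin(a)*1e3),round(L*(np.sin(t)-np.sin(f0))*1e3))
im=capture("wrist"); cv2.imwrite("pics/w3.png",im[:,:,::-1])
```

```text
[-28.2   6.8 -26.6  56.5   0.5 161.4] 0.5308313148867567 40.44573962688446 [ 0.93119839 15.13285816 10.39846398]
2 0 22
6 -1 43
12 -2 64
20 -3 84
31 -5 103
43 -7 121
58 -10 137
74 -12 151
91 -15 164
110 -19 174
130 -22 183
151 -25 189
172 -29 193
193 -33 194
215 -36 193
228 -39 191
```

View pics/w3.png

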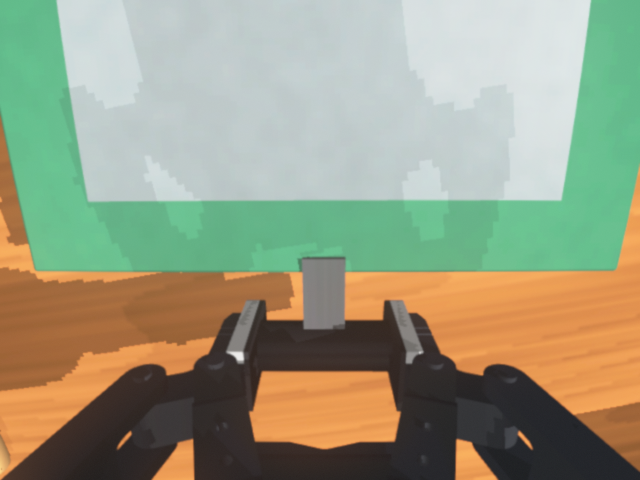

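The wrist view shows both fingers on the bar's ends with the neck centred at (323,295), so the grip is good. Next I swing the lid along its arc.

Call:
{"fn": "carry_out", "kwargs": {
  "series": [
    {"fingers": 30,"tx": 2,"ty": 1,"tz": 22,"roll": 0},
    {"fingers": 30,"tx": 6,"ty": 0,"tz": 43,"roll": 0},
    {"fingers": 30,"tx": 12,"ty": -1,"tz": 64,"roll": 0},
    {"fingers": 30,"tx": 20,"ty": -2,"tz": 84,"roll": 0},
    {"fingers": 30,"tx": 31,"ty": -4,"tz": 103,"roll": 0},
    {"fingers": 30,"tx": 43,"ty": -6,"tz": 121,"roll": 0},
    {"fingers": 30,"tx": 58,"ty": -9,"tz": 137,"roll": 0},
    {"fingers": 30,"tx": 74,"ty": -11,"tz": 151,"roll": 0},
    {"fingers": 30,"tx": 91,"ty": -14,"tz": 164,"roll": 0},
    {"fingers": 30,"tx": 110,"ty": -18,"tz": 174,"roll": 0},
    {"fingers": 30,"tx": 130,"ty": -21,"tz": 183,"roll": 0},
    {"fingers": 30,"tx": 151,"ty": -24,"tz": 189,"roll": 0},
    {"fingers": 30,"tx": 172,"ty": -28,"tz": 193,"roll": 0},
    {"fingers": 30,"tx": 193,"ty": -32,"tz": 194,"roll": 0},
    {"fingers": 30,"tx": 215,"ty": -35,"tz": 193,"roll": 0},
    {"fingers": 30,"tx": 229,"ty": -38,"tz": 191,"roll": 0},
    {"fingers": 30,"tx": 235,"ty": -39,"tz": 190,"roll": 0},
    {"fingers": 30,"tx": 235,"ty": -39,"tz": 190,"roll": 0}
  ]
}}

```text
time_s: 5.45
eef_pos: [0.6631, -0.2653, 0.2352]
eef_rot: [[0.986, -0.166, 0.004], [-0.166, -0.986, 0.005], [0.003, -0.006, -1.0]]
force: [1.5, 10.7, 4.5]
opening: 0.529
gripper_force: 41.7
```

Run:
```python
from h import *
s=env.observe();print(s["qpos"].round(1),s["opening"],s["gripper_force"],s["force"])
im=capture("side"); cv2.imwrite("pics/s1.png",im[:,:,::-1])
print(pinpoint("side","lid_pull")[:1])
```

```text
[-22.   29.4  28.5  88.9   0.4 167.6] 0.5286643870917022 41.69945776462555 [ 1.50138722 10.71362288  4.46031361]
[]
```

View pics/s1.png

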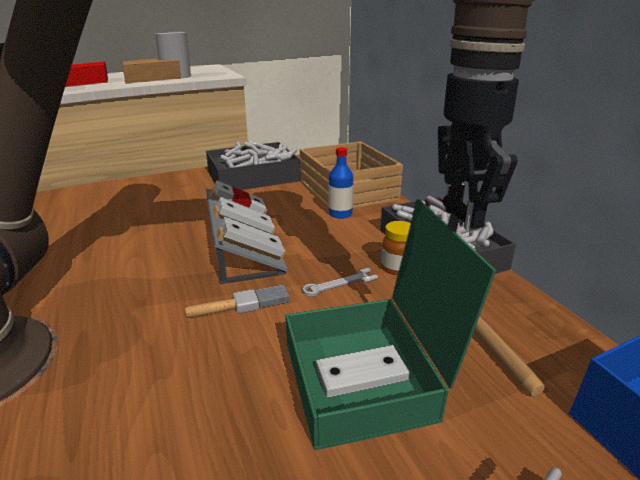

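The side view shows the lid leaning back, standing from (415,205) to (450,385), and the base plate in the case at (362,370). I'll release, rise, turn half round, and look down on the base plate.

Call:
{"fn": "carry_out", "kwargs": {
  "series": [
    {"fingers": 80,"tx": 0,"ty": 0,"tz": 0,"roll": 0},
    {"fingers": 80,"tx": 0,"ty": 0,"tz": 0,"roll": 0},
    {"fingers": 80,"tx": 0,"ty": 0,"tz": 0,"roll": 0},
    {"fingers": 80,"tx": 0,"ty": 0,"tz": 30,"roll": 0},
    {"fingers": 80,"tx": 0,"ty": 0,"tz": 60,"roll": 0},
    {"fingers": 80,"tx": -40,"ty": 5,"tz": 70,"roll": 0.14},
    {"fingers": 80,"tx": -80,"ty": 10,"tz": 70,"roll": 0.28},
    {"fingers": 80,"tx": -120,"ty": 15,"tz": 70,"roll": 0.42},
    {"fingers": 80,"tx": -160,"ty": 20,"tz": 70,"roll": 0.56},
    {"fingers": 80,"tx": -180,"ty": 25,"tz": 70,"roll": 0.7},
    {"fingers": 80,"tx": -180,"ty": 25,"tz": 70,"roll": 0.84},
    {"fingers": 80,"tx": -180,"ty": 25,"tz": 70,"roll": 0.98},
    {"fingers": 80,"tx": -180,"ty": 25,"tz": 70,"roll": 1.12},
    {"fingers": 80,"tx": -180,"ty": 25,"tz": 70,"roll": 1.26},
    {"fingers": 80,"tx": -180,"ty": 25,"tz": 70,"roll": 1.4},
    {"fingers": 80,"tx": -180,"ty": 25,"tz": 70,"roll": 1.54},
    {"fingers": 80,"tx": -180,"ty": 25,"tz": 70,"roll": 1.68},
    {"fingers": 80,"tx": -180,"ty": 25,"tz": 70,"roll": 1.82},
    {"fingers": 80,"tx": -180,"ty": 25,"tz": 70,"roll": 1.96},
    {"fingers": 80,"tx": -180,"ty": 25,"tz": 70,"roll": 2.1}
  ]
}}

```text
time_s: 7.55
eef_pos: [0.4808, -0.244, 0.3036]
eef_rot: [[-0.357, 0.934, 0.0], [0.934, 0.357, -0.0], [-0.001, 0.0, -1.0]]
force: [-0.7, 0.3, 1.1]
opening: 0.938
gripper_force: 0.0
```

Call:
{"fn": "carry_out", "kwargs": {
  "series": [
    {"fingers": 80,"tx": 0,"ty": 0,"tz": 0,"roll": 0.14},
    {"fingers": 80,"tx": 0,"ty": 0,"tz": 0,"roll": 0.28},
    {"fingers": 80,"tx": 0,"ty": 0,"tz": 0,"roll": 0.42},
    {"fingers": 80,"tx": 0,"ty": 0,"tz": 0,"roll": 0.56},
    {"fingers": 80,"tx": 0,"ty": 0,"tz": 0,"roll": 0.7},
    {"fingers": 80,"tx": 0,"ty": 0,"tz": 0,"roll": 0.84},
    {"fingers": 80,"tx": 0,"ty": 0,"tz": 0,"roll": 0.98},
    {"fingers": 80,"tx": 0,"ty": 0,"tz": 0,"roll": 1.04},
    {"fingers": 80,"tx": 0,"ty": 0,"tz": 0,"roll": 1.04}
  ]
}}

```text
time_s: 8.45
eef_pos: [0.4809, -0.244, 0.3036]
eef_rot: [[-0.985, 0.171, 0.0], [0.171, 0.985, -0.0], [-0.001, -0.0, -1.0]]
force: [-0.7, 0.0, 0.2]
opening: 0.934
gripper_force: 0.0
```

Run:
```python
from h import *
s=env.observe();print(s["qpos"].round(1))
out=None
for c in ("wrist","scene","side"):
    m=camera_model(c);im=capture(c)
    if c=="wrist": cv2.imwrite("pics/w4.png",im[:,:,::-1])
    for x in masks_of(c,"plate_base")[:3]:
        print(c,round(x["confidence"],2),x["mask"].sum(),rect(m,x["mask"],d=.021))
    print([(np.round(x["centre"],4),round(x["confidence"],2)) for x in pinpoint(c,"plate_base")[:3]])
    print("pull",[(np.round(x["centre"],4),round(x["confidence"],2)) for x in pinpoint(c,"lid_pull")[:1]])
```

```text
[-26.9   9.5   9.5  90.   -0.  -17.1]
wrist 0.61 5703 (array([ 0.546 , -0.2413], dtype=float32), [0.0607, 0.1227], 171.9)
wrist 0.38 26627 (array([ 0.7555, -0.2839], dtype=float32), [0.2212, 0.3171], 80.1)
[(array([ 0.5501, -0.2413,  0.0084]), 0.82)]
pull []
scene 0.74 2922 (array([0.4592, 0.2123], dtype=float32), [0.2127, 0.2958], 84.0)
scene 0.64 4357 (array([ 0.5299, -0.2301], dtype=float32), [0.1434, 0.2511], 79.8)
[]
pull [(array([ 0.6716, -0.2608,  0.2554]), 0.56)]
side 0.92 3285 (array([ 0.5442, -0.2482], dtype=float32), [0.0769, 0.1247], 171.8)
[(array([ 0.5488, -0.2375,  0.0032]), 0.62), (array([0.7498, 0.277 , 0.0019]), 0.24)]
pull [(array([ 0.6696, -0.2679,  0.2484]), 0.64)]
```

View pics/w4.png

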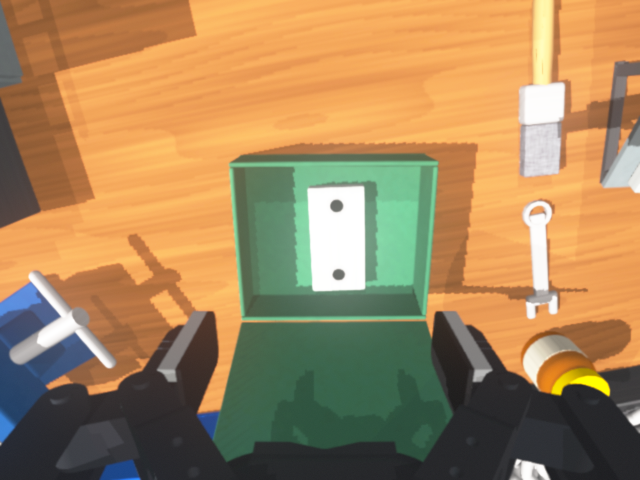

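The wrist view looks straight into the case, with the base plate at (338,238) and bores at (336,206) and (338,274). It measures 61x123 mm at (0.546,-0.241), so the size fits. The pull now reads back about 1.76-1.8 rad. Next is the rack.

Call:
{"fn": "carry_out", "kwargs": {
  "series": [
    {"fingers": 85,"tx": 0,"ty": 45,"tz": 0,"roll": 0},
    {"fingers": 85,"tx": -10,"ty": 90,"tz": 0,"roll": 0.02},
    {"fingers": 85,"tx": -20,"ty": 135,"tz": 0,"roll": 0.05},
    {"fingers": 85,"tx": -30,"ty": 180,"tz": 0,"roll": 0.05},
    {"fingers": 85,"tx": -40,"ty": 225,"tz": 0,"roll": 0.05},
    {"fingers": 85,"tx": -50,"ty": 270,"tz": 0,"roll": 0.05},
    {"fingers": 85,"tx": -50,"ty": 315,"tz": 0,"roll": 0.05},
    {"fingers": 85,"tx": -50,"ty": 360,"tz": 0,"roll": 0.05},
    {"fingers": 85,"tx": -50,"ty": 400,"tz": 0,"roll": 0.05},
    {"fingers": 85,"tx": -50,"ty": 400,"tz": 0,"roll": 0.05}
  ]
}}

```text
time_s: 10.05
eef_pos: [0.4307, 0.1603, 0.3029]
eef_rot: [[-0.993, 0.115, -0.0], [0.115, 0.993, 0.001], [0.001, 0.001, -1.0]]
force: [0.4, -1.3, 0.2]
opening: 0.996
gripper_force: 0.0
```

Run:
```python
from h import *
s=env.observe();print(s["qpos"].round(1))
m=camera_model("wrist");im=capture("wrist");cv2.imwrite("pics/w5.png",im[:,:,::-1])
y=np.radians(-6.9);R=np.array([[np.cos(y),-np.sin(y),0],[np.sin(y),np.cos(y),0],[0,0,1]])@cv2.Rodrigues(np.array([0,np.radians(30),0.]))[0]
o=np.array([.493,.213,.066])+.016*R[:,2]
for q in ("plate_a","plate_reject"):
    for x in masks_of("wrist",q)[:3]:
        c=max(cv2.findContours(x["mask"].astype(np.uint8),0,1)[0],key=len)[:,0]
        P=(toplane(m,c,R[:,2],R[:,2]@o)-o)@R
        b=cv2.minAreaRect((P[:,:2]*1000).astype(np.float32))
        C=o+R@np.r_[np.array(b[0])/1000,-.016]
        print(q,round(x["confidence"],2),len(c),"rect local mm",np.round(b[0],1),np.round(b[1],1),round(b[2],1),"origin",C.round(4))
    print([(np.round(x["centre"],4),round(x["confidence"],2)) for x in pinpoint("wrist",q)[:3]])
```

```text
[20.4  0.7 -0.3 89.   0.1 27. ]
plate_a 0.74 296 rect local mm [  -4.6 -107.1] [133.2  61.4] 0.3 origin [0.4762 0.1071 0.0683]
plate_a 0.6 296 rect local mm [-5.4 -2.9] [133.1  62.8] 0.4 origin [0.4881 0.2107 0.0687]
[(array([0.494 , 0.2106, 0.0666]), 0.93), (array([0.4777, 0.1069, 0.0656]), 0.57)]
plate_reject 0.76 290 rect local mm [-5.2 99.8] [133.5  69.4] 0.4 origin [0.5005 0.3126 0.0686]
[(array([0.5073, 0.3142, 0.0626]), 0.69)]
```

View pics/w5.png

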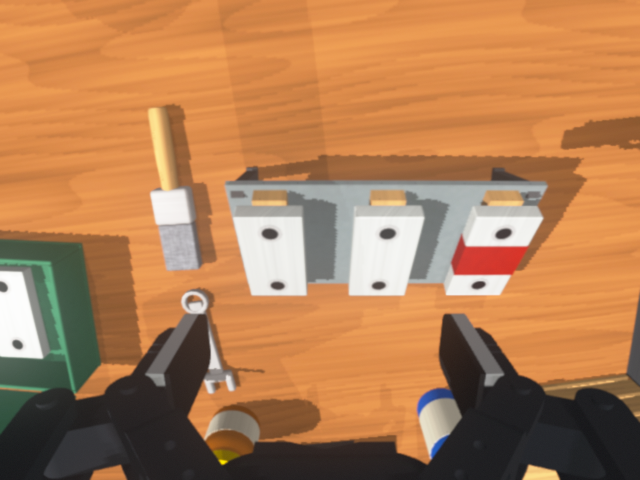

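The wrist view shows the rack's three plates: bare ones at (272,250) and (386,250), reject at (493,250). The masks include the near end face, so I correct for that. Plate 1's origin is about (0.481,0.1065) and plate 2's about (0.493,0.2115). I'll grasp plate 1 vertically across its width.

Call:
{"fn": "carry_out", "kwargs": {
  "series": [
    {"fingers": 85,"tx": 20,"ty": -20,"tz": -30,"roll": 0},
    {"fingers": 85,"tx": 40,"ty": -40,"tz": -60,"roll": 0},
    {"fingers": 85,"tx": 54,"ty": -54,"tz": -95,"roll": 0},
    {"fingers": 85,"tx": 54,"ty": -54,"tz": -135,"roll": 0},
    {"fingers": 85,"tx": 54,"ty": -54,"tz": -175,"roll": 0},
    {"fingers": 85,"tx": 54,"ty": -54,"tz": -205,"roll": 0},
    {"fingers": 85,"tx": 54,"ty": -54,"tz": -230,"roll": 0},
    {"fingers": 85,"tx": 54,"ty": -54,"tz": -243,"roll": 0},
    {"fingers": 85,"tx": 54,"ty": -54,"tz": -243,"roll": 0},
    {"fingers": 40,"tx": 54,"ty": -54,"tz": -243,"roll": 0},
    {"fingers": 40,"tx": 54,"ty": -54,"tz": -243,"roll": 0},
    {"fingers": 40,"tx": 54,"ty": -54,"tz": -243,"roll": 0},
    {"fingers": 40,"tx": 54,"ty": -54,"tz": -243,"roll": 0},
    {"fingers": 40,"tx": 54,"ty": -54,"tz": -243,"roll": 0}
  ],
  "squeeze": 60
}}

```text
time_s: 11.7
eef_pos: [0.4866, 0.1028, 0.0626]
eef_rot: [[-0.993, 0.12, 0.004], [0.12, 0.993, 0.001], [-0.004, 0.002, -1.0]]
force: [-1.0, -0.7, 5.9]
opening: 0.683
gripper_force: 65.6
```

Call:
{"fn": "carry_out", "kwargs": {
  "series": [
    {"fingers": 40,"tx": 0,"ty": 0,"tz": 15,"roll": 0},
    {"fingers": 40,"tx": 0,"ty": 0,"tz": 40,"roll": 0},
    {"fingers": 40,"tx": 0,"ty": 0,"tz": 75,"roll": 0},
    {"fingers": 40,"tx": -30,"ty": 10,"tz": 110,"roll": 0},
    {"fingers": 40,"tx": -70,"ty": 25,"tz": 120,"roll": 0},
    {"fingers": 40,"tx": -110,"ty": 40,"tz": 120,"roll": 0},
    {"fingers": 40,"tx": -150,"ty": 55,"tz": 110,"roll": 0},
    {"fingers": 40,"tx": -175,"ty": 65,"tz": 80,"roll": 0},
    {"fingers": 40,"tx": -175,"ty": 65,"tz": 40,"roll": 0},
    {"fingers": 40,"tx": -175,"ty": 65,"tz": 10,"roll": 0},
    {"fingers": 40,"tx": -175,"ty": 65,"tz": 0,"roll": 0}
  ]
}}

```text
time_s: 12.8
eef_pos: [0.3081, 0.1665, 0.0583]
eef_rot: [[-0.993, 0.12, -0.003], [0.12, 0.993, -0.002], [0.003, -0.002, -1.0]]
force: [0.0, -0.2, -4.3]
opening: 0.683
gripper_force: 66.1
```

Run:
```python
from h import *
s=env.observe();print(s["qpos"].round(1))
im=capture("side");a=im[150:390,60:380]
im=capture("wrist");b=cv2.resize(im,(400,300))
a=cv2.resize(a,(400,300))
cv2.imwrite("pics/c6.png",np.hstack([a,b])[:,:,::-1])
```

```text
[ 28.4  -8.1 -39.6  58.7  -0.   35.3]
```

View pics/c6.png

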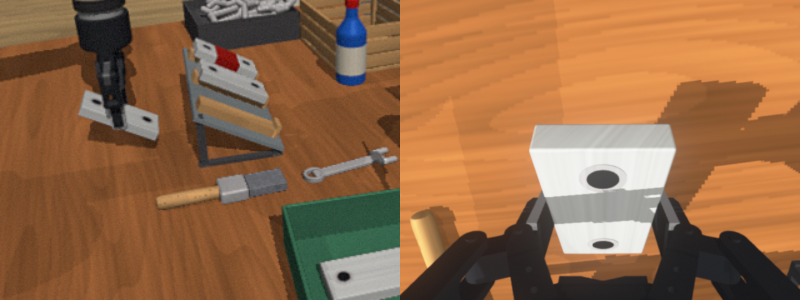

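The side crop shows the plate held in the gripper, still tilted about 30°, with the reject and the second plate undisturbed in the rack. I'll level it on bare bench with a light grip.

Call:
{"fn": "carry_out", "kwargs": {
  "series": [
    {"fingers": 40,"tx": 0,"ty": 0,"tz": -20,"roll": 0},
    {"fingers": 40,"tx": 0,"ty": 0,"tz": -28,"roll": 0},
    {"fingers": 40,"tx": 0,"ty": 0,"tz": -32,"roll": 0},
    {"fingers": 40,"tx": 0,"ty": 0,"tz": -36,"roll": 0},
    {"fingers": 40,"tx": 0,"ty": 0,"tz": -40,"roll": 0},
    {"fingers": 40,"tx": 0,"ty": 0,"tz": -44,"roll": 0},
    {"fingers": 40,"tx": 0,"ty": 0,"tz": -48,"roll": 0},
    {"fingers": 40,"tx": 0,"ty": 0,"tz": -52,"roll": 0},
    {"fingers": 40,"tx": 0,"ty": 0,"tz": -54,"roll": 0},
    {"fingers": 40,"tx": 0,"ty": 0,"tz": -54,"roll": 0}
  ],
  "squeeze": 22
}}

```text
time_s: 13.9
eef_pos: [0.3097, 0.1684, 0.0079]
eef_rot: [[-0.993, 0.12, -0.001], [0.12, 0.993, 0.003], [0.001, 0.003, -1.0]]
force: [-9.2, 2.1, 11.1]
opening: 0.684
gripper_force: 69.4
```

Call:
{"fn": "carry_out", "kwargs": {
  "series": [
    {"fingers": 85,"tx": 0,"ty": 0,"tz": 0,"roll": 0},
    {"fingers": 85,"tx": 0,"ty": 0,"tz": 0,"roll": 0},
    {"fingers": 85,"tx": 0,"ty": 0,"tz": 0,"roll": 0},
    {"fingers": 85,"tx": 0,"ty": 0,"tz": 30,"roll": 0},
    {"fingers": 85,"tx": 0,"ty": 0,"tz": 80,"roll": 0},
    {"fingers": 85,"tx": -30,"ty": 0,"tz": 130,"roll": 0},
    {"fingers": 85,"tx": -60,"ty": 0,"tz": 180,"roll": 0},
    {"fingers": 85,"tx": -60,"ty": 0,"tz": 200,"roll": 0},
    {"fingers": 85,"tx": -60,"ty": 0,"tz": 200,"roll": 0}
  ]
}}

```text
time_s: 14.8
eef_pos: [0.2511, 0.1686, 0.211]
eef_rot: [[-0.993, 0.119, 0.007], [0.12, 0.993, 0.005], [-0.006, 0.005, -1.0]]
force: [0.5, 0.1, -0.2]
opening: 0.995
gripper_force: 0.0
```

```bash
cat >> h.py <<'E'
def plate(ztop,near,r=.09,cam="wrist"):
    """top-face rectangle of a bare plate near a point, by brightness+low saturation; also bores' middle"""
    m=camera_model(cam);im=capture(cam);hsv=cv2.cvtColor(im,cv2.COLOR_RGB2HSV)
    g=((hsv[:,:,1]<40)&(hsv[:,:,2]>120)).astype(np.uint8)
    vv,uu=np.mgrid[:480,:640];P=toplane(m,np.c_[uu.ravel(),vv.ravel()],(0,0,1),ztop)
    g&=(np.hypot(P[:,0]-near[0],P[:,1]-near[1])<r).reshape(480,640).astype(np.uint8)
    g=cv2.morphologyEx(g,cv2.MORPH_OPEN,np.ones((3,3)))
    n,l,st,_=cv2.connectedComponentsWithStats(g); k=1+np.argmax(st[1:,4])
    g=(l==k).astype(np.uint8)
    cs,hi=cv2.findContours(g,cv2.RETR_CCOMP,cv2.CHAIN_APPROX_NONE)
    b=[cv2.moments(c) for c,h in zip(cs,hi[0]) if h[3]>=0 and cv2.contourArea(c)>25]
    B=toplane(m,[(q["m10"]/q["m00"],q["m01"]/q["m00"]) for q in b],(0,0,1),ztop) if b else []
    print("rect",rect(m,g,d=ztop))
    if len(B)==2:
        d=B[1]-B[0];print("bores mid",B.mean(0).round(4),"sep",np.linalg.norm(d).round(4),"yaw",round(np.degrees(np.arctan2(d[1],d[0]))%180,1))
    else: print("bores",np.round(B,4))
    return im
E
python3 - <<'E'
from h import *
s=env.observe();print(s["qpos"].round(1),s["eef_pos"].round(4))
im=plate(.016,(.31,.168)); cv2.imwrite("pics/w7.png",im[:,:,::-1])
for q in("plate_a",):
    print([(rect(camera_model("wrist"),x["mask"],d=.016),round(x["confidence"],2)) for x in masks_of("wrist",q)[:3]])
E
```

```text
[ 33.9 -17.5 -27.   80.   -0.   40.7] [0.2511 0.1686 0.211 ]
rect (array([0.3065, 0.1688], dtype=float32), [0.0597, 0.1213], 173.2)
bores mid [0.3083 0.1685 0.016 ] sep 0.0803 yaw 173.2
[((array([0.3029, 0.1675], dtype=float32), [0.0599, 0.1206], 173.5), 0.72), ((array([0.53  , 0.2342], dtype=float32), [0.0324, 0.0451], 58.5), 0.68)]
```

View pics/w7.png

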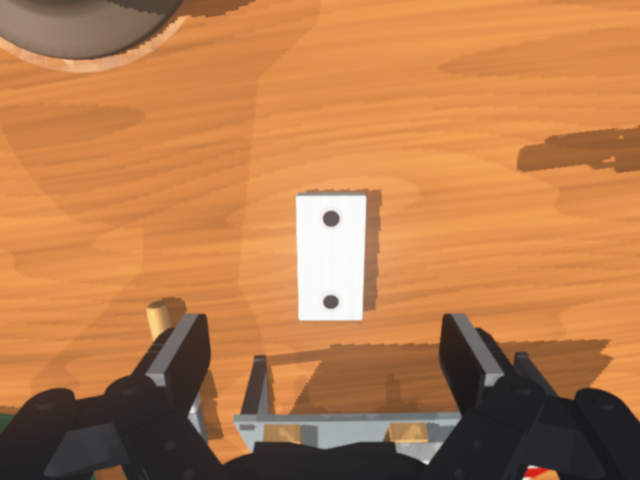

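The wrist view shows the plate lying flat on the bench, bores up at (331,218) and (331,302), centre (0.308,0.1687). I'll get the base plate's bores from the saved case picture w4 using the fixed camera-to-tool transform.

Run:
```python
import h
from h import *
s=env.observe();m=camera_model("wrist")
E=np.eye(4);E[:3,:3]=s["eef_rot"];E[:3,3]=s["eef_pos"];tc=np.linalg.inv(E)@m["world_from_camera"]
a=np.arctan2(.171,-.985);F=np.array([[np.cos(a),np.sin(a),0,.4809],[np.sin(a),-np.cos(a),0,-.244],[-.001,0,-1,.3036],[0,0,0,1]])
m4=dict(m);m4["world_from_camera"]=F@tc
h.camera_model=lambda c:m4; h.capture=lambda c:cv2.imread("pics/w4.png")[:,:,::-1].copy()
h.plate(.021,(.546,-.241))
```

```text
rect (array([ 0.5472, -0.2407], dtype=float32), [0.0615, 0.1246], 172.3)
bores mid [ 0.5483 -0.2411  0.021 ] sep 0.0804 yaw 172.3
```

Call:
{"fn": "carry_out", "kwargs": {
  "series": [
    {"fingers": 85,"tx": 30,"ty": 0,"tz": -20,"roll": 0},
    {"fingers": 85,"tx": 58,"ty": 1,"tz": -50,"roll": 0},
    {"fingers": 85,"tx": 58,"ty": 1,"tz": -95,"roll": 0},
    {"fingers": 85,"tx": 58,"ty": 1,"tz": -140,"roll": 0},
    {"fingers": 85,"tx": 58,"ty": 1,"tz": -175,"roll": 0},
    {"fingers": 85,"tx": 58,"ty": 1,"tz": -195,"roll": 0},
    {"fingers": 85,"tx": 58,"ty": 1,"tz": -203,"roll": 0},
    {"fingers": 85,"tx": 58,"ty": 1,"tz": -203,"roll": 0},
    {"fingers": 85,"tx": 58,"ty": 1,"tz": -203,"roll": 0},
    {"fingers": 40,"tx": 58,"ty": 1,"tz": -203,"roll": 0},
    {"fingers": 40,"tx": 58,"ty": 1,"tz": -203,"roll": 0},
    {"fingers": 40,"tx": 58,"ty": 1,"tz": -203,"roll": 0},
    {"fingers": 40,"tx": 58,"ty": 1,"tz": -203,"roll": 0},
    {"fingers": 40,"tx": 58,"ty": 1,"tz": -203,"roll": 0},
    {"fingers": 40,"tx": 58,"ty": 1,"tz": -203,"roll": 0}
  ],
  "squeeze": 40
}}

```text
time_s: 16.4
eef_pos: [0.3089, 0.1686, 0.0046]
eef_rot: [[-0.993, 0.12, 0.002], [0.12, 0.993, 0.001], [-0.002, 0.001, -1.0]]
force: [-1.4, -2.8, 6.2]
opening: 0.685
gripper_force: 42.4
```

Call:
{"fn": "carry_out", "kwargs": {
  "series": [
    {"fingers": 40,"tx": 0,"ty": 0,"tz": 20,"roll": 0},
    {"fingers": 40,"tx": 0,"ty": 0,"tz": 60,"roll": 0},
    {"fingers": 40,"tx": 0,"ty": 0,"tz": 105,"roll": 0},
    {"fingers": 40,"tx": 15,"ty": -25,"tz": 140,"roll": 0},
    {"fingers": 40,"tx": 37,"ty": -65,"tz": 150,"roll": -0.01},
    {"fingers": 40,"tx": 60,"ty": -104,"tz": 150,"roll": -0.015},
    {"fingers": 40,"tx": 83,"ty": -142,"tz": 150,"roll": -0.015},
    {"fingers": 40,"tx": 106,"ty": -180,"tz": 150,"roll": -0.015},
    {"fingers": 40,"tx": 129,"ty": -220,"tz": 150,"roll": -0.015},
    {"fingers": 40,"tx": 152,"ty": -259,"tz": 150,"roll": -0.015},
    {"fingers": 40,"tx": 175,"ty": -298,"tz": 150,"roll": -0.015},
    {"fingers": 40,"tx": 198,"ty": -337,"tz": 150,"roll": -0.015},
    {"fingers": 40,"tx": 220,"ty": -375,"tz": 150,"roll": -0.015},
    {"fingers": 40,"tx": 235,"ty": -400,"tz": 150,"roll": -0.015},
    {"fingers": 40,"tx": 240,"ty": -410,"tz": 150,"roll": -0.015},
    {"fingers": 40,"tx": 240,"ty": -410,"tz": 120,"roll": -0.015},
    {"fingers": 40,"tx": 240,"ty": -410,"tz": 100,"roll": -0.015},
    {"fingers": 40,"tx": 240,"ty": -410,"tz": 100,"roll": -0.015},
    {"fingers": 40,"tx": 240,"ty": -410,"tz": 100,"roll": -0.015}
  ]
}}

```text
time_s: 18.3
eef_pos: [0.5476, -0.241, 0.1036]
eef_rot: [[-0.991, 0.135, -0.001], [0.135, 0.991, 0.0], [0.001, 0.0, -1.0]]
force: [-0.9, 0.1, -3.6]
opening: 0.684
gripper_force: 46.5
```

Run:
```python
from h import *
s=env.observe();print(s["qpos"].round(1),s["eef_pos"].round(4),s["eef_rot"].round(4)[:,0],s["opening"],s["force"])
im=plate(.0206+s["eef_pos"][2]-.0046-.0046,(.548,-.241))
```

```text
[-23.8  16.7  -6.6  66.8   0.  -16. ] [ 0.5476 -0.241   0.1036] [-9.909e-01  1.349e-01  9.000e-04] 0.6838075402444288 [-0.88575146  0.09004226 -3.62562354]
rect (array([ 0.5423, -0.2405], dtype=float32), [0.0601, 0.1258], 172.4)
bores mid [ 0.5472 -0.241   0.115 ] sep 0.0809 yaw 172.3
```

Call:
{"fn": "carry_out", "kwargs": {
  "series": [
    {"fingers": 40,"tx": 1,"ty": 0,"tz": -25,"roll": 0},
    {"fingers": 40,"tx": 1,"ty": 0,"tz": -50,"roll": 0},
    {"fingers": 40,"tx": 1,"ty": 0,"tz": -65,"roll": 0},
    {"fingers": 40,"tx": 1,"ty": 0,"tz": -72,"roll": 0},
    {"fingers": 40,"tx": 1,"ty": 0,"tz": -75,"roll": 0},
    {"fingers": 40,"tx": 1,"ty": 0,"tz": -77,"roll": 0},
    {"fingers": 40,"tx": 1,"ty": 0,"tz": -79,"roll": 0},
    {"fingers": 40,"tx": 1,"ty": 0,"tz": -80,"roll": 0},
    {"fingers": 40,"tx": 1,"ty": 0,"tz": -80,"roll": 0}
  ]
}}

```text
time_s: 19.25
eef_pos: [0.55, -0.242, 0.0257]
eef_rot: [[-0.991, 0.135, 0.003], [0.135, 0.991, -0.001], [-0.003, -0.001, -1.0]]
force: [-2.9, -0.3, 5.2]
opening: 0.68
gripper_force: 47.4
```

Contact at the expected height. I'll release, rise, and check.

Call:
{"fn": "carry_out", "kwargs": {
  "series": [
    {"fingers": 85,"tx": 0,"ty": 0,"tz": 0,"roll": 0},
    {"fingers": 85,"tx": 0,"ty": 0,"tz": 0,"roll": 0},
    {"fingers": 85,"tx": 0,"ty": 0,"tz": 0,"roll": 0},
    {"fingers": 85,"tx": 0,"ty": 0,"tz": 0,"roll": 0},
    {"fingers": 85,"tx": 0,"ty": 0,"tz": 25,"roll": 0},
    {"fingers": 85,"tx": 0,"ty": 0,"tz": 65,"roll": 0},
    {"fingers": 85,"tx": 0,"ty": 0,"tz": 110,"roll": 0},
    {"fingers": 85,"tx": -30,"ty": 0,"tz": 150,"roll": 0},
    {"fingers": 85,"tx": -70,"ty": 0,"tz": 180,"roll": 0},
    {"fingers": 85,"tx": -70,"ty": 0,"tz": 200,"roll": 0},
    {"fingers": 85,"tx": -70,"ty": 0,"tz": 200,"roll": 0}
  ]
}}

```text
time_s: 20.35
eef_pos: [0.4797, -0.2424, 0.227]
eef_rot: [[-0.991, 0.136, 0.006], [0.136, 0.991, -0.003], [-0.006, -0.002, -1.0]]
force: [0.2, -0.3, 0.4]
opening: 0.996
gripper_force: 0.0
```

Run:
```python
from h import *
s=env.observe();print(s["eef_pos"].round(4))
im=plate(.037,(.548,-.241)); a=im[80:380,120:520]
sd=capture("side")[190:440,260:500]
cv2.imwrite("pics/c8.png",np.hstack([a,cv2.resize(sd,(300,300))])[:,:,::-1])
```

```text
[ 0.4797 -0.2424  0.227 ]
rect (array([ 0.5454, -0.241 ], dtype=float32), [0.0612, 0.1297], 172.2)
bores mid [ 0.5495 -0.2417  0.037 ] sep 0.0805 yaw 172.4
```

View pics/c8.png

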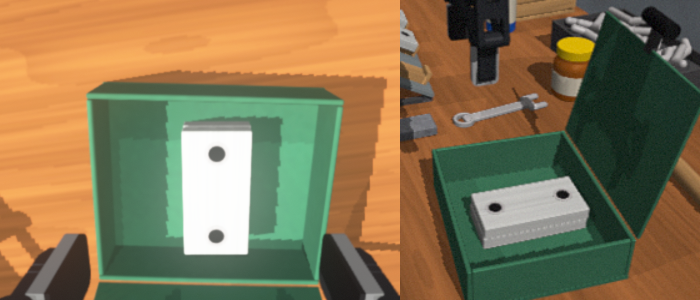

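The first plate sits square on the base; the bores' centre differs from the base by about 1.5 mm and 0.1°. The side crop shows the lid leaning on its stop. Now plate 2.

Call:
{"fn": "carry_out", "kwargs": {
  "series": [
    {"fingers": 85,"tx": 0,"ty": 45,"tz": 0,"roll": 0},
    {"fingers": 85,"tx": 0,"ty": 92,"tz": 0,"roll": 0.017},
    {"fingers": 85,"tx": 0,"ty": 139,"tz": 0,"roll": 0.017},
    {"fingers": 85,"tx": 0,"ty": 186,"tz": 0,"roll": 0.017},
    {"fingers": 85,"tx": 0,"ty": 233,"tz": 0,"roll": 0.017},
    {"fingers": 85,"tx": 0,"ty": 280,"tz": 0,"roll": 0.017},
    {"fingers": 85,"tx": 5,"ty": 327,"tz": 0,"roll": 0.017},
    {"fingers": 85,"tx": 12,"ty": 374,"tz": 0,"roll": 0.017},
    {"fingers": 85,"tx": 19,"ty": 420,"tz": 0,"roll": 0.017},
    {"fingers": 85,"tx": 19,"ty": 445,"tz": -10,"roll": 0.017},
    {"fingers": 85,"tx": 19,"ty": 452,"tz": -40,"roll": 0.017},
    {"fingers": 85,"tx": 19,"ty": 452,"tz": -80,"roll": 0.017},
    {"fingers": 85,"tx": 19,"ty": 452,"tz": -100,"roll": 0.017},
    {"fingers": 85,"tx": 19,"ty": 452,"tz": -100,"roll": 0.017}
  ]
}}

```text
time_s: 21.85
eef_pos: [0.4952, 0.2098, 0.1178]
eef_rot: [[-0.993, 0.118, -0.009], [0.118, 0.993, -0.004], [0.008, -0.005, -1.0]]
force: [-0.2, -0.1, 0.4]
opening: 0.998
gripper_force: 0.0
```

Run:
```python
from h import *
s=env.observe();print(s["eef_pos"].round(4))
im=capture("wrist"); m=camera_model("wrist")
cv2.imwrite("pics/w9.png",im[:,:,::-1])
print([(np.round(x["centre"],4),round(x["confidence"],2)) for x in pinpoint("wrist","plate_a")[:2]])
y=np.radians(-6.8);R=np.array([[np.cos(y),-np.sin(y),0],[np.sin(y),np.cos(y),0],[0,0,1]])@cv2.Rodrigues(np.array([0,np.radians(30),0.]))[0]
o=np.array([.493,.2115,.066])
# expected pixels of plate corners/bores
T=np.linalg.inv(m["world_from_camera"])
L=np.array([(-.04,0,.016),(.04,0,.016),(-.06,-.03,.016),(-.06,.03,.016)])
C=(o+L@R.T)@T[:3,:3].T+T[:3,3]
print(cv2.projectPoints(C,np.zeros(3),np.zeros(3),np.array(m["mtx"],float),np.array([m["k1"],0,0,0,0.]))[0][:,0].round())
```

```text
[0.4952 0.2098 0.1178]
[(array([0.4904, 0.2112, 0.0696]), 0.72)]
[[327. 227.]
 [326. 323.]
 [249. 191.]
 [405. 191.]]
```

View pics/w9.png

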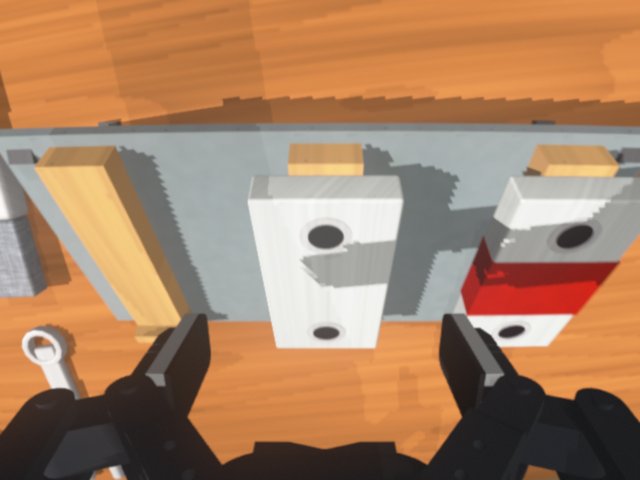

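Plate 2's bores are at (326,237) and (326,333), about 10 px below the prediction, so it lies about 5 mm farther out. I'm shifting +4 mm and grasping; finger clearance to the reject looks ample.

Call:
{"fn": "carry_out", "kwargs": {
  "series": [
    {"fingers": 85,"tx": 4,"ty": 1,"tz": -25,"roll": 0},
    {"fingers": 85,"tx": 4,"ty": 1,"tz": -48,"roll": 0},
    {"fingers": 85,"tx": 4,"ty": 1,"tz": -63,"roll": 0},
    {"fingers": 85,"tx": 4,"ty": 1,"tz": -63,"roll": 0},
    {"fingers": 85,"tx": 4,"ty": 1,"tz": -63,"roll": 0},
    {"fingers": 40,"tx": 4,"ty": 1,"tz": -63,"roll": 0},
    {"fingers": 40,"tx": 4,"ty": 1,"tz": -63,"roll": 0},
    {"fingers": 40,"tx": 4,"ty": 1,"tz": -63,"roll": 0},
    {"fingers": 40,"tx": 4,"ty": 1,"tz": -63,"roll": 0},
    {"fingers": 40,"tx": 4,"ty": 1,"tz": -63,"roll": 0}
  ],
  "squeeze": 60
}}

```text
time_s: 22.95
eef_pos: [0.5031, 0.2115, 0.0623]
eef_rot: [[-0.993, 0.119, 0.003], [0.119, 0.993, 0.001], [-0.003, 0.001, -1.0]]
force: [0.1, -1.7, 5.6]
opening: 0.682
gripper_force: 65.1
```

Call:
{"fn": "carry_out", "kwargs": {
  "series": [
    {"fingers": 40,"tx": 0,"ty": 0,"tz": 15,"roll": 0},
    {"fingers": 40,"tx": 0,"ty": 0,"tz": 40,"roll": 0},
    {"fingers": 40,"tx": 0,"ty": 0,"tz": 75,"roll": 0},
    {"fingers": 40,"tx": -30,"ty": -5,"tz": 110,"roll": 0},
    {"fingers": 40,"tx": -70,"ty": -15,"tz": 120,"roll": 0},
    {"fingers": 40,"tx": -115,"ty": -25,"tz": 120,"roll": 0},
    {"fingers": 40,"tx": -160,"ty": -38,"tz": 110,"roll": 0},
    {"fingers": 40,"tx": -192,"ty": -43,"tz": 80,"roll": 0},
    {"fingers": 40,"tx": -192,"ty": -43,"tz": 40,"roll": 0},
    {"fingers": 40,"tx": -192,"ty": -43,"tz": 10,"roll": 0},
    {"fingers": 40,"tx": -192,"ty": -43,"tz": -15,"roll": 0},
    {"fingers": 40,"tx": -192,"ty": -43,"tz": -25,"roll": 0},
    {"fingers": 40,"tx": -192,"ty": -43,"tz": -30,"roll": 0},
    {"fingers": 40,"tx": -192,"ty": -43,"tz": -35,"roll": 0},
    {"fingers": 40,"tx": -192,"ty": -43,"tz": -40,"roll": 0},
    {"fingers": 40,"tx": -192,"ty": -43,"tz": -45,"roll": 0},
    {"fingers": 40,"tx": -192,"ty": -43,"tz": -49,"roll": 0},
    {"fingers": 40,"tx": -192,"ty": -43,"tz": -52,"roll": 0},
    {"fingers": 40,"tx": -192,"ty": -43,"tz": -54,"roll": 0},
    {"fingers": 40,"tx": -192,"ty": -43,"tz": -54,"roll": 0}
  ]
}}

```text
time_s: 24.95
eef_pos: [0.3098, 0.1695, 0.008]
eef_rot: [[-0.993, 0.118, -0.001], [0.118, 0.993, 0.003], [0.001, 0.003, -1.0]]
force: [-10.4, 2.3, 12.2]
opening: 0.684
gripper_force: 70.0
```

Call:
{"fn": "carry_out", "kwargs": {
  "series": [
    {"fingers": 85,"tx": 0,"ty": 0,"tz": 0,"roll": 0},
    {"fingers": 85,"tx": 0,"ty": 0,"tz": 0,"roll": 0},
    {"fingers": 85,"tx": 0,"ty": 0,"tz": 0,"roll": 0},
    {"fingers": 85,"tx": 0,"ty": 0,"tz": 30,"roll": 0},
    {"fingers": 85,"tx": 0,"ty": 0,"tz": 80,"roll": 0},
    {"fingers": 85,"tx": -30,"ty": 0,"tz": 130,"roll": 0},
    {"fingers": 85,"tx": -60,"ty": 0,"tz": 180,"roll": 0},
    {"fingers": 85,"tx": -60,"ty": 0,"tz": 200,"roll": 0},
    {"fingers": 85,"tx": -60,"ty": 0,"tz": 200,"roll": 0}
  ]
}}

```text
time_s: 25.85
eef_pos: [0.2512, 0.1696, 0.211]
eef_rot: [[-0.993, 0.117, 0.007], [0.118, 0.993, 0.005], [-0.006, 0.006, -1.0]]
force: [0.1, -0.1, -0.4]
opening: 0.996
gripper_force: 0.0
```

Run:
```python
from h import *
s=env.observe();print(s["qpos"].round(1),s["eef_pos"].round(4))
plate(.016,(.31,.168))
```

```text
[ 34.  -17.4 -26.9  80.   -0.   40.8] [0.2512 0.1696 0.211 ]
rect (array([0.3023, 0.1705], dtype=float32), [0.0597, 0.1213], 173.4)
bores mid [0.3041 0.1702 0.016 ] sep 0.0804 yaw 173.3
```

Call:
{"fn": "carry_out", "kwargs": {
  "series": [
    {"fingers": 85,"tx": 30,"ty": 0,"tz": -20,"roll": 0},
    {"fingers": 85,"tx": 54,"ty": 1,"tz": -50,"roll": 0},
    {"fingers": 85,"tx": 54,"ty": 1,"tz": -95,"roll": 0},
    {"fingers": 85,"tx": 54,"ty": 1,"tz": -140,"roll": 0},
    {"fingers": 85,"tx": 54,"ty": 1,"tz": -175,"roll": 0},
    {"fingers": 85,"tx": 54,"ty": 1,"tz": -195,"roll": 0},
    {"fingers": 85,"tx": 54,"ty": 1,"tz": -203,"roll": 0},
    {"fingers": 85,"tx": 54,"ty": 1,"tz": -203,"roll": 0},
    {"fingers": 85,"tx": 54,"ty": 1,"tz": -203,"roll": 0},
    {"fingers": 40,"tx": 54,"ty": 1,"tz": -203,"roll": 0},
    {"fingers": 40,"tx": 54,"ty": 1,"tz": -203,"roll": 0},
    {"fingers": 40,"tx": 54,"ty": 1,"tz": -203,"roll": 0},
    {"fingers": 40,"tx": 54,"ty": 1,"tz": -203,"roll": 0},
    {"fingers": 40,"tx": 54,"ty": 1,"tz": -203,"roll": 0},
    {"fingers": 40,"tx": 54,"ty": 1,"tz": -203,"roll": 0}
  ],
  "squeeze": 40
}}

```text
time_s: 27.4
eef_pos: [0.305, 0.17, 0.0047]
eef_rot: [[-0.993, 0.118, 0.002], [0.118, 0.993, 0.001], [-0.002, 0.002, -1.0]]
force: [-1.7, -0.8, 7.2]
opening: 0.682
gripper_force: 42.2
```

Call:
{"fn": "carry_out", "kwargs": {
  "series": [
    {"fingers": 40,"tx": 0,"ty": 0,"tz": 20,"roll": 0},
    {"fingers": 40,"tx": 0,"ty": 0,"tz": 60,"roll": 0},
    {"fingers": 40,"tx": 0,"ty": 0,"tz": 105,"roll": 0},
    {"fingers": 40,"tx": 15,"ty": -25,"tz": 140,"roll": 0},
    {"fingers": 40,"tx": 37,"ty": -65,"tz": 150,"roll": -0.01},
    {"fingers": 40,"tx": 60,"ty": -104,"tz": 150,"roll": -0.017},
    {"fingers": 40,"tx": 83,"ty": -142,"tz": 150,"roll": -0.017},
    {"fingers": 40,"tx": 106,"ty": -180,"tz": 150,"roll": -0.017},
    {"fingers": 40,"tx": 129,"ty": -220,"tz": 150,"roll": -0.017},
    {"fingers": 40,"tx": 152,"ty": -259,"tz": 150,"roll": -0.017},
    {"fingers": 40,"tx": 175,"ty": -298,"tz": 150,"roll": -0.017},
    {"fingers": 40,"tx": 198,"ty": -337,"tz": 150,"roll": -0.017},
    {"fingers": 40,"tx": 222,"ty": -375,"tz": 150,"roll": -0.017},
    {"fingers": 40,"tx": 239,"ty": -400,"tz": 150,"roll": -0.017},
    {"fingers": 40,"tx": 244,"ty": -411,"tz": 150,"roll": -0.017},
    {"fingers": 40,"tx": 244,"ty": -411,"tz": 120,"roll": -0.017},
    {"fingers": 40,"tx": 244,"ty": -411,"tz": 100,"roll": -0.017},
    {"fingers": 40,"tx": 244,"ty": -411,"tz": 100,"roll": -0.017},
    {"fingers": 40,"tx": 244,"ty": -411,"tz": 100,"roll": -0.017}
  ]
}}

```text
time_s: 29.3
eef_pos: [0.5476, -0.2411, 0.1037]
eef_rot: [[-0.991, 0.135, -0.001], [0.135, 0.991, 0.0], [0.001, 0.0, -1.0]]
force: [0.4, -1.5, -1.9]
opening: 0.685
gripper_force: 45.8
```

Run:
```python
from h import *
s=env.observe();print(s["eef_pos"].round(4),s["opening"])
plate(.0115+s["eef_pos"][2],(.548,-.241))
```

```text
[ 0.5476 -0.2411  0.1037] 0.6853444553754937
rect (array([ 0.5454, -0.2409], dtype=float32), [0.0602, 0.1197], 172.4)
bores mid [ 0.5468 -0.241   0.1152] sep 0.0808 yaw 172.3
```

Call:
{"fn": "carry_out", "kwargs": {
  "series": [
    {"fingers": 40,"tx": 1,"ty": 0,"tz": -25,"roll": 0},
    {"fingers": 40,"tx": 1,"ty": 0,"tz": -45,"roll": 0},
    {"fingers": 40,"tx": 1,"ty": 0,"tz": -55,"roll": 0},
    {"fingers": 40,"tx": 1,"ty": 0,"tz": -59,"roll": 0},
    {"fingers": 40,"tx": 1,"ty": 0,"tz": -61,"roll": 0},
    {"fingers": 40,"tx": 1,"ty": 0,"tz": -63,"roll": 0},
    {"fingers": 40,"tx": 1,"ty": 0,"tz": -64,"roll": 0},
    {"fingers": 40,"tx": 1,"ty": 0,"tz": -64,"roll": 0}
  ]
}}

```text
time_s: 30.15
eef_pos: [0.5498, -0.2419, 0.0418]
eef_rot: [[-0.991, 0.135, 0.003], [0.135, 0.991, -0.001], [-0.003, -0.0, -1.0]]
force: [-3.2, 0.5, 5.4]
opening: 0.685
gripper_force: 46.7
```

Call:
{"fn": "carry_out", "kwargs": {
  "series": [
    {"fingers": 85,"tx": 0,"ty": 0,"tz": 0,"roll": 0},
    {"fingers": 85,"tx": 0,"ty": 0,"tz": 0,"roll": 0},
    {"fingers": 85,"tx": 0,"ty": 0,"tz": 0,"roll": 0},
    {"fingers": 85,"tx": 0,"ty": 0,"tz": 0,"roll": 0},
    {"fingers": 85,"tx": 0,"ty": 0,"tz": 25,"roll": 0},
    {"fingers": 85,"tx": 0,"ty": 0,"tz": 65,"roll": 0},
    {"fingers": 85,"tx": 0,"ty": 0,"tz": 110,"roll": 0},
    {"fingers": 85,"tx": -30,"ty": 0,"tz": 150,"roll": 0},
    {"fingers": 85,"tx": -70,"ty": 0,"tz": 180,"roll": 0},
    {"fingers": 85,"tx": -70,"ty": 0,"tz": 190,"roll": 0},
    {"fingers": 85,"tx": -70,"ty": 0,"tz": 190,"roll": 0},
    {"fingers": 85,"tx": -70,"ty": 0,"tz": 190,"roll": 0}
  ]
}}

```text
time_s: 31.35
eef_pos: [0.4794, -0.2417, 0.2284]
eef_rot: [[-0.991, 0.135, -0.0], [0.135, 0.991, 0.0], [0.0, 0.0, -1.0]]
force: [0.5, 0.0, -0.3]
opening: 0.996
gripper_force: 0.0
```

Run:
```python
from h import *
im=plate(.053,(.549,-.241)); a=im[80:380,120:520]
full=capture("side");print([(np.round(x["centre"],3),round(x["confidence"],2)) for x in pinpoint("side","lid_pull")[:1]])
sd=full[190:440,260:500]
cv2.imwrite("pics/c10.png",np.hstack([a,cv2.resize(sd,(300,300))])[:,:,::-1])
```

```text
rect (array([ 0.5434, -0.2405], dtype=float32), [0.0614, 0.1324], 172.2)
bores mid [ 0.5491 -0.2416  0.053 ] sep 0.0804 yaw 172.3
[(array([ 0.669, -0.268,  0.246]), 0.82)]
```

View pics/c10.png

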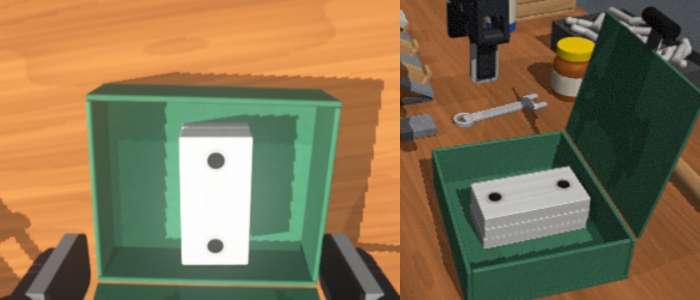

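The pile stands three high with its edges in line. The top plate's bores are centred at (0.549,-0.242), about 1 mm from the base, the lid is open, and the gripper is clear. Handing in.

```bash
python3 -c "
from bench import workorder
print(workorder.sign_off())"
```

```text
the job is handed in; nothing more can be done
None
```

I opened the lid onto its stop and stacked both bare plates squarely on the base plate (within about 1.5 mm by camera). The reject is still in the rack and the job was handed in at about 31 s of the 69 s limit; sign-off returned no verdict.

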